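# Turn the shop radio down before switching it on

## Task

The shop radio was left turned up loud. With a fingertip, roll its volume wheel (the knurled wheel with the orange bar) towards the front of the radio until the bar clicks home in line with the white mark on the bezel, and only then press the red power button right in and let it come back up. Only touch, do not lift or shift anything: the radio stays standing where it is, the tuning wheel stays as it is set and nothing else on the counter is disturbed.

Things in the scene. Friction and masses are not known exactly. Their poses are not given: they have to be found in the camera images.
- radio: portable radio, loose on rubber feet, 1.8 kg: dark teal case 100 (x) x 300 (y) x 150 (z) mm, cream top panel with the wheels and button. Origin: centre of its underside. -x is its front (speakers; faces the robot at yaw 0), y runs to the volume wheel's end, z up. Folded carry handle behind it, 66 mm from the centre, 110 mm up; four grey preset keys, 4 mm high, at x = +27 mm, |y| < 55 mm
- volume_apex (a point): fixed point: top of the volume wheel's rim, (0, 95, 168) mm in the radio's frame. Black knurled thumbwheel, radius 30, width 24 mm, axis along the radio's y; 18 mm of it above the panel. Bezel cheeks of radius 25 mm, 9.5 mm thick, flank it (white mark at their top), so it is turned by friction: press down with 4 to 8 N, drag along the radio's x (about 1.1 N of drag on the rim makes a click)
- volume (a joint): turn of the volume wheel, rad: 0 with the orange bar at the top, in line with the white mark. Grows (louder) as its top rolls to the radio's back, +x; falls (quieter) as it rolls to the front, -x. A spring detent pulls it to the nearest multiple of 0.419 rad (24 degrees, 12.6 mm of rim) when let go; stops at +-1.30. Starts one or two clicks above 0
- power_top (a point): centre of the top of the red round power button, 22 mm across, in the radio's frame (-18, 0, 163) mm; its black collar is 38 mm across and stands 4 mm above the top panel
- power (a joint): travel of the power button, m: 0 up, 0.005 fully in; sprung, about 1.2 N to start and 4 N fully in, returns by itself
- tuning_apex (a point): topmost point of the tuning wheel's rim, fixed to the case: in the radio's frame (0, -95, 168) mm. Same size and bezel as the volume wheel, no orange bar and no white mark
- tuning (a joint): turn of the tuning wheel, rad; starts at 0, no detents, light friction; to be left alone
- mug: white ceramic mug, 82 mm across, 95 mm high, handle on its +y side; stands near the radio's +y end. Origin: centre of its underside
- sweets1: upright black sweet tube with a lime green cap, 45 mm across, 133 mm high, near the radio's -y end. Origin: centre of its underside
- sweets2: another such tube, 45 mm across, 133 mm high, near the radio's -y end. Origin: centre of its underside
- till_roll: white paper till roll standing on end, 58 mm across, 80 mm high, in front of the radio. Origin: centre of its underside
- card_reader: grey card reader lying on the counter, 165 x 78 x 48 mm, at the far right, turned to the customers. Origin: centre of its underside
- pen_pot: dark steel pen pot, 72 mm across, 145 mm high with its pens, at the far left of the counter. Origin: centre of its underside

How it is judged:
By the outcome, as a careful person would: the job done as asked, in the order asked, and still so for the second after the job is handed in, with the robot touching nothing.
It also fails if it takes over 42 s, if anything falls off the work surface, if the arm or the gripper's body presses on something with over 40 N, if the wrist force passes 120 N, or if a joint passes its speed limit or range.

## Robot

A 7-joint arm with a two-finger parallel gripper is mounted at the origin on the work surface. World frame = base frame: x ahead of the robot, y to its left, z up, the work surface at z = 0. Lengths are in m, angles in rad, forces in N, time in s.
With the tool pointing down it reaches from about 0.35 to 0.9 m from the base axis. Payload 8.1 kg.
Tool frame: the origin (TCP) lies between the finger pads; the fingertips stand ahead of it and the grasp point (between the pads) is the TCP (arm.nose_length is the z of the fingertips in the tool frame, in m); z points along the fingers, y is the line along which they close (so a half turn about z gives the same grasp; the last joint's range is limited). The gripper opens to 92 mm and grips with 3 to 60 N. Pads are 19 mm wide; open, the fingers measure 130 mm over their backs; the gripper's body (75 mm by 190 mm) begins 47 mm behind the grasp point.
Start: joints at [-1.318, 0.434, 0.025, 1.573, -0.012, 1.134, -0.075], TCP at [0.218, 0.586, 0.246] pointing down, gripper open.
Joint ranges: [-2.62, 2.62], [-0.44, 2.09], [-1.27, 1.32], [0.08, 2.57], [-1.32, 4.46], [0.12, 2], [-2.74, 2.74]. Speed limits (rad/s): [2.22, 2.22, 3.01, 3.01, 3.14, 3.14, 3.14].

## Interface

Orientations are given as a rotation vector (axis times angle).
In Python, from cell import sensors, optics, arm gives the robot as it stands.
- The arm moves only by the tool arm_command, never from a script. Its argument "deltas" is one flat list of numbers, 7 for each row, row after row: the turn, a rotation vector about the world's x, y, z as a fraction of full scale, then the shift along the world's x, y, z as a fraction of full scale, then the finger opening in mm, from 0 to 91.8. In form: [wx, wy, wz, dx, dy, dz, fingers, wx, wy, wz, dx, dy, dz, fingers, ...]. A call has 1 to 20 rows; each row is the pose to reach, as a shift and turn from the pose commanded when the call began; what a row does not reach only later rows make up. Full scale, the value 1, is 1 m for a shift and 90 degrees for a turn. A row lasts 1/10 s, in which the tool goes at most 50 mm and 8.59 degrees, less where a joint would pass 70% of its speed; a pose out of reach is approached as far as the arm can. A call with a number of a shift or a turn outside -1 to 1 is refused whole. A call with a gripper value outside its range is refused whole. The fingers move at their own pace and stop on an object; "force" is the grip in N (left out, the last holds). Time passes only in rows, so rows that repeat a pose let the fingers close. It gives the time, the measured TCP pose, the force, the opening and the grip force at its end, in the units of the state.
- sensors.observe(): the state, without advancing time (a new reading comes with each control period).
- optics.get_image(name): name is "scene" or "top" or "wrist"; returns the picture (400x640x3 uint8, blue, green, red); there is no depth.
- optics.calibration(name): a dict with "camera_matrix" (3x3 intrinsics, pixels), "D" ([k1, k2, p1, p2, k3] as OpenCV has them; the pictures are not rectified), "rvec" (rotation vector, rad) and "tvec" (3), from world to camera coordinates, as OpenCV has them. Camera axes: x right, y down, z forward; pixel columns grow to the right and rows downward; lengths in m; the calibration is good to about 2 mm. A picture is of the moment at which its call begins: read the wrist's pose just before it. calibration takes no time and is no camera call; for the wrist camera it gives the pose at the moment of the call.
- arm.sign_off(): hands the job in; it is judged then, once.
The state is a dict: "clock": time; "joints": joint angles; "dq": joint speeds; "joint_efforts": joint torques, N m; "position": TCP position; "ee_rot": TCP orientation; "force": force on the tool from outside, world axes, zero at the start; "ft_torque": the same for the moment, N m; "width": opening from 0.0 (shut) to 1.0 (fully open); "gripper_force": force on a finger pad.
Only numpy, scipy, OpenCV 4.12 (cv2) and the standard library are available. Lean on these libraries where they do the work, as an engineer would, in place of code of your own. Each camera call takes 0.05 s, during which the arm holds its last target. There are 200 camera calls.

## Working session

There is one attempt and no reset: what is moved stays moved. The work goes in short steps, Python scripts to look and compute and a tool call to move; the robot and the scene stay as the last step left them, time stands still between calls to the robot, and variables do not carry over. Pictures are saved under pics/ and viewed, at most 10 in all, crops included, and the job is handed in when it is done.

Besides the shell and the picture viewer there is one more tool, called after "Call:" in YAML: its name, and indented under it one key for each argument. arm_command: Moves the arm, as the interface text tells. Its arguments: {"type":"object","properties":{"deltas":{"type":"array","items":{"type":"number"}},"force":{"type":"number"}},"required":["deltas"]}

```bash
mkdir -p pics; python3 - <<'E'
from cell import sensors, optics, arm
import cv2
s=sensors.observe();print(s, arm.nose_length)
for n in("scene","top"):
    cv2.imwrite(f"pics/{n}0.png",optics.get_image(n)); c=optics.calibration(n);print(n,c)
E
```

```text
{'clock': 0.0, 'joints': array([-1.31762749,  0.43522697,  0.02497612,  1.57412156, -0.01159896,
        1.1339981 , -0.07509831]), 'dq': array([-8.26796649e-05, -1.14037402e-03,  4.94479735e-04,  1.52847110e-04,
       -2.48375773e-04, -4.10544264e-05, -1.03278970e-03]), 'joint_efforts': array([-2.48930399e-05, -6.67849016e+01,  9.85019803e-01, -3.14475310e+01,
       -6.05491502e-02,  4.26106586e-02,  1.59683386e-04]), 'position': array([0.21757617, 0.58537674, 0.24493305]), 'ee_rot': array([-5.55982692e-01, -3.09186276e+00,  2.51796795e-03]), 'force': array([-0.12013639, -0.20183954, -0.45300558]), 'ft_torque': array([-0.0036959 , -0.02418722, -0.00505249]), 'gripper_force': 0.0, 'width': 0.9997946740579068} 0.019
scene {'camera_matrix': array([[448.80607666,   0.        , 318.27881022],
       [  0.        , 448.80607666, 204.08800256],
       [  0.        ,   0.        ,   1.        ]]), 'D': array([-0.12056074,  0.        ,  0.        ,  0.        ,  0.        ]), 'rvec': array([ 1.99972514,  0.86421421, -0.45793757]), 'tvec': array([-0.37648728, -0.09910786,  1.77674636])}
top {'camera_matrix': array([[386.7278501 ,   0.        , 321.62700402],
       [  0.        , 386.7278501 , 200.1625903 ],
       [  0.        ,   0.        ,   1.        ]]), 'D': array([-0.00834461,  0.        ,  0.        ,  0.        ,  0.        ]), 'rvec': array([ 2.14174081, -2.11379063,  0.21515274]), 'tvec': array([-0.0072028 ,  0.55748525,  1.17205364])}
```

View pics/top0.png

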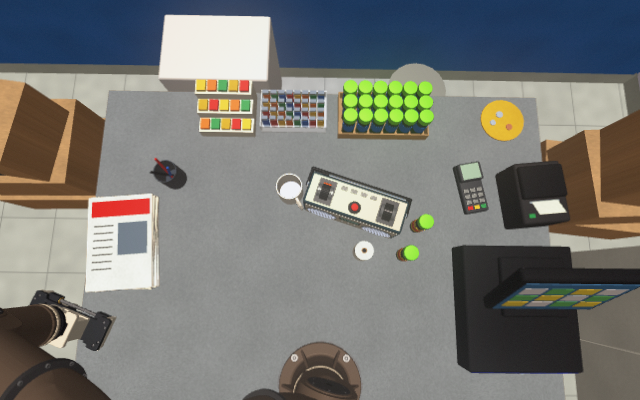

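View pics/scene0.png

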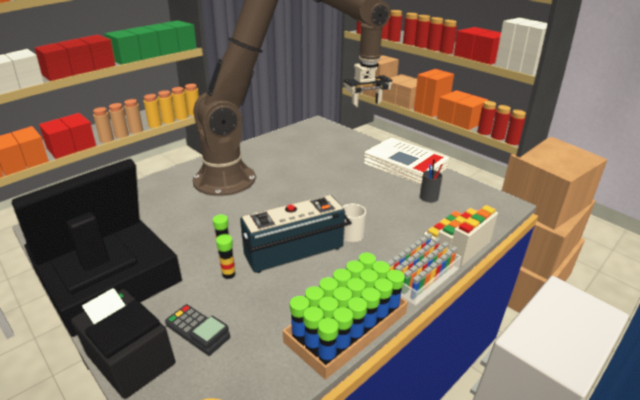

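The top view shows the radio at about (357,201), with the volume wheel at (326,189), the red button at (354,208) and the tuning wheel at (388,211). The mug is at its left end. The tubes and till roll are to the right and below. The scene view agrees.

```bash
cat > h.py <<'E'
import numpy as np, cv2
from cell import sensors, optics, arm
def ray(c,px):
    R=cv2.Rodrigues(c["rvec"])[0]
    u=cv2.undistortPoints(np.array(px,float).reshape(-1,1,2),c["camera_matrix"],c["D"]).reshape(-1,2)
    return -R.T@c["tvec"], np.c_[u,np.ones(len(u))]@R
def onz(c,px,z):
    o,d=ray(c,px); return o+d*((z-o[2])/d[:,2])[:,None]
def proj(c,P): return cv2.projectPoints(np.array(P,float).reshape(-1,1,3),c["rvec"],c["tvec"],c["camera_matrix"],c["D"])[0].reshape(-1,2)
def big(m):
    cs=cv2.findContours(m.astype(np.uint8),cv2.RETR_EXTERNAL,cv2.CHAIN_APPROX_NONE)[0]; return max(cs,key=cv2.contourArea)
def cen(m): 
    q=cv2.moments(big(m)); return [q["m10"]/q["m00"],q["m01"]/q["m00"]]
E
python3 - <<'E'
from h import *
im=cv2.imread("pics/top0.png"); c=optics.calibration("top")
h=cv2.cvtColor(im,cv2.COLOR_BGR2HSV); H,S,V=[h[...,i].astype(int) for i in range(3)]
roi=np.zeros(H.shape,bool); roi[165:240,303:413]=1
cream=roi&(V>170)&(S<80)
cream=cv2.morphologyEx(cream.astype(np.uint8),cv2.MORPH_CLOSE,np.ones((3,3)))
r=cv2.minAreaRect(big(cream)); box=cv2.boxPoints(r); print(r)
print(onz(c,box,.15)); print("ctr",onz(c,[r[0]],.15))
rim=im.copy(); rm=roi&((H<6)|(H>174))&(S>150)&(V>90); rm[:,:340]=0
p=cen(rm); print("red",p,onz(c,[p],.163))
cs=optics.calibration("scene"); i2=cv2.imread("pics/scene0.png"); g=cv2.cvtColor(i2,cv2.COLOR_BGR2HSV)
m=((g[...,0]<6)|(g[...,0]>174))&(g[...,1]>150); q=np.zeros_like(m); q[200:215,280:300]=m[200:215,280:300]
p2=cen(q); print("scene red",p2,onz(cs,[p2],.163))
a=cv2.resize(im[160:245,295:435],None,fx=5,fy=5,interpolation=cv2.INTER_CUBIC)
cv2.imwrite("pics/topc.png",a)
E
```

```text
((355.5, 200.0), (101.50910949707031, 31.306547164916992), 18.434946060180664)
[[ 0.54216879  0.05726309  0.15      ]
 [ 0.63203165  0.02991155  0.15      ]
 [ 0.53952714 -0.25282304  0.15      ]
 [ 0.45211239 -0.22158232  0.15      ]]
ctr [[ 0.54084968 -0.09752799  0.15      ]]
red [354.1256830601092, 206.8743169398907] [[ 0.51817819 -0.09217368  0.163     ]]
scene red [290.41379310344826, 207.60919540229884] [[ 0.52860125 -0.09808045  0.163     ]]
```

View pics/topc.png

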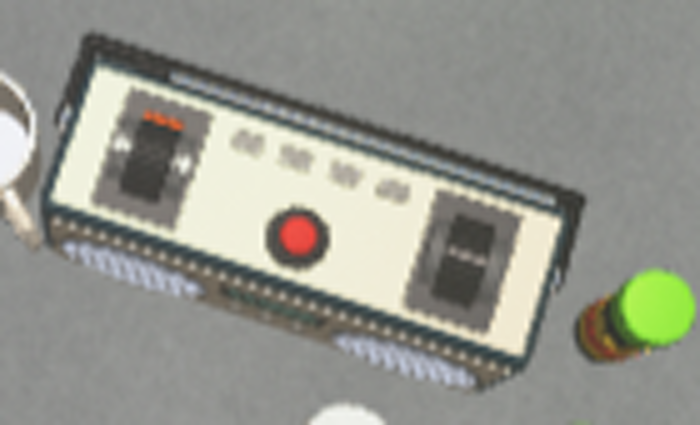

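The crop shows the orange bar behind the white marks: bar at about (163,121), marks at about (128/182,160) in crop pixels. That is about 21 mm, or two clicks. I'll move above the radio for a wrist view, fingers shut.

Call:
arm_command:
  deltas: [0,0,0,0.05,-0.05,0.1,0,0,0,0,0.3,-0.6,0.13,0,0,0,0,0.3,-0.6,0.13,0,0,0,0,0.3,-0.6,0.13,0,0,0,0,0.3,-0.6,0.13,0,0,0,0,0.3,-0.6,0.13,0,0,0,0,0.3,-0.6,0.13,0,0,0,0,0.3,-0.6,0.13,0,0,0,0,0.3,-0.6,0.13,0,0,0,0,0.3,-0.6,0.13,0,0,0,0,0.3,-0.6,0.13,0,0,0,0,0.3,-0.6,0.13,0,0,0,0,0.3,-0.6,0.13,0,0,0,0,0.3,-0.6,0.13,0,0,0,0,0.3,-0.6,0.13,0,0,0,0,0.3,-0.6,0.13,0,0,0,0,0.3,-0.6,0.13,0,0,0,0,0.3,-0.6,0.13,0]

```text
clock: 1.9
position: [0.5173, -0.0126, 0.3754]
ee_rot: [-0.552, -3.092, -0.001]
force: [-0.1, 0.4, 0.6]
width: 0.004
gripper_force: 0.0
```

```bash
python3 - <<'E'
from h import *
s=sensors.observe();print(s["clock"],s["position"],s["ee_rot"],s["force"],s["width"])
c=optics.calibration("wrist");cv2.imwrite("pics/w0.png",optics.get_image("wrist"))
np.savez("w0.npz",**c); print(c["camera_matrix"][0,0],ray(c,[[320,200]]))
E
```

```text
1.9 [ 0.51729175 -0.01257759  0.37541137] [-5.51913198e-01 -3.09185187e+00 -6.09576961e-04] [-0.14844789  0.44841115  0.57337508] 0.003905650508346449
313.8257419870274 (array([0.44262049, 0.01510582, 0.5149384 ]), array([[ 0.24944145, -0.08539991, -0.96522992]]))
```

View pics/w0.png

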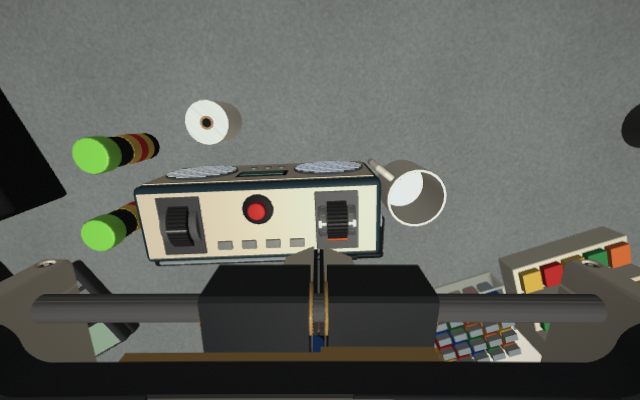

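The wrist view shows the button at (257,210). The volume wheel is at (338,222), with its white marks beside it and the orange bar at its rear edge (338,239). The fingers are at the bottom centre.

```bash
python3 - <<'E'
from h import *
im=cv2.imread("pics/w0.png"); c=dict(np.load("w0.npz"))
h=cv2.cvtColor(im,cv2.COLOR_BGR2HSV); H,S,V=[h[...,i].astype(int) for i in range(3)]
roi=np.zeros(H.shape,bool); roi[178:262,138:382]=1
p=cen(roi&((H<6)|(H>174))&(S>150)&(V>100)); P=onz(c,[p],.163)[0]; print("red",p,P)
cream=(roi&(V>150)&(S<90)).astype(np.uint8)
r=cv2.minAreaRect(big(cream)); b=cv2.boxPoints(r); print(r); B=onz(c,b,.15); print(B, np.linalg.norm(np.diff(B,axis=0),axis=1))
w=np.zeros_like(roi); w[205:240,312:362]=1
m=w&(V>190)&(S<40); n,l,st,ce=cv2.connectedComponentsWithStats(m.astype(np.uint8))
for i in range(1,n):
    if st[i,4]>3: print("white",st[i],ce[i],onz(c,[ce[i]],.163)[0])
p=cen((w|np.roll(w,8,0))&(H>6)&(H<22)&(S>170)&(V>120)); print("bar",p,onz(c,[p],.159)[0])
cv2.imwrite("pics/w0c.png",cv2.resize(im[185:260,235:375],None,fx=5,fy=5,interpolation=cv2.INTER_CUBIC))
E
```

```text
red [255.75096674400618, 211.27300850734724] [ 0.5203262  -0.09152176  0.163     ]
((258.02655029296875, 221.69131469726562), (65.33631134033203, 238.5928497314453), 87.79740142822266)
[[ 0.45431364 -0.21844951  0.15      ]
 [ 0.54200786  0.05168953  0.15      ]
 [ 0.62380785  0.02977693  0.15      ]
 [ 0.53061981 -0.25861774  0.15      ]] [0.28401651 0.08468413 0.30307672]
white [312 205   4  35 124] [313.30645161 223.22580645] [ 0.55766815 -0.03335416  0.163     ]
white [359 205   3  35 105] [360. 222.] [0.57541977 0.0191899  0.163     ]
white [319 221   7   7  32] [321.15625 223.96875] [ 0.56178021 -0.02492197  0.163     ]
white [349 220   7   7  30] [352.7        222.76666667] [0.57333567 0.01075759 0.163     ]
bar [338.14285714285717, 238.7380952380952] [ 0.58828485 -0.01249119  0.159     ]
```

View pics/w0c.png

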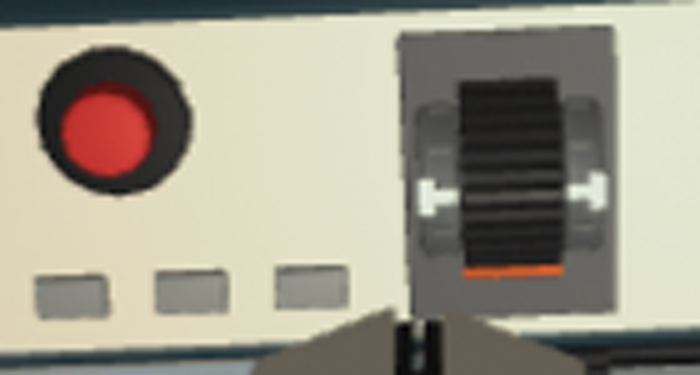

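Call:
arm_command:
  deltas: [0,0,0.025,0.056,0.0035,-0.05,0,0,0,0.025,0.056,0.0035,-0.1,0,0,0,0.025,0.056,0.0035,-0.15,0,0,0,0.025,0.056,0.0035,-0.178,0,0,0,0.025,0.056,0.0035,-0.178,0,0,0,0.025,0.056,0.0035,-0.178,0,0,0,0.025,0.056,0.0035,-0.178,0]

```text
clock: 2.65
position: [0.5752, -0.0104, 0.2006]
ee_rot: [0.494, 3.099, 0.002]
force: [0.3, 1.2, -0.6]
width: 0.005
gripper_force: 0.0
```

```bash
python3 - <<'E'
from h import *
s=sensors.observe();print(s["clock"],s["position"],s["ee_rot"],s["force"],s["width"])
c=optics.calibration("wrist");cv2.imwrite("pics/w1.png",optics.get_image("wrist")[200:380,220:420])
im=cv2.imread("pics/w1.png");cv2.imwrite("pics/w1c.png",cv2.resize(im,None,fx=3,fy=3,interpolation=cv2.INTER_CUBIC))
E
```

```text
2.65 [ 0.57524009 -0.01042097  0.20055342] [4.94019931e-01 3.09863663e+00 1.76278884e-03] [ 0.34752174  1.19063176 -0.59574821] 0.005059561651059712
```

View pics/w1c.png

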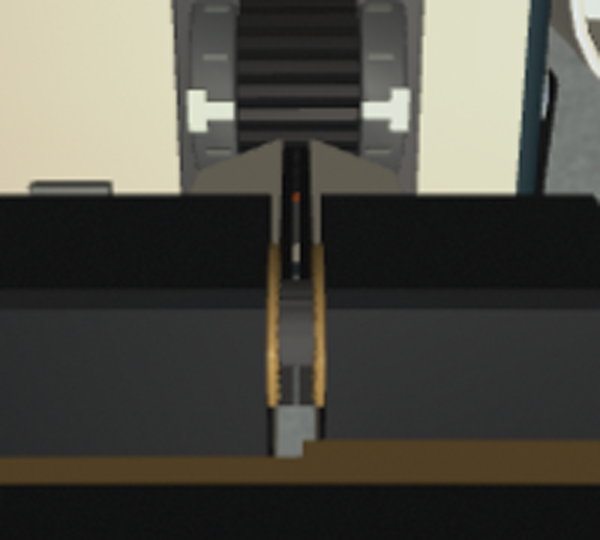

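The fingers are centred on the wheel, tips just behind the white marks. Descending in small steps.

Call:
arm_command:
  deltas: [0,0,0,-0.001,0,-0.006,0,0,0,0,-0.001,0,-0.01,0,0,0,0,-0.001,0,-0.011,0,0,0,0,-0.001,0,-0.011,0,0,0,0,-0.001,0,-0.011,0]

```text
clock: 3.2
position: [0.573, -0.0106, 0.1872]
ee_rot: [0.495, 3.102, 0.001]
force: [-1.1, 0.2, 4.7]
width: 0.001
gripper_force: 2.4
```

Call:
arm_command:
  deltas: [0,0,0,0,0,-0.001,0,0,0,0,0,0,-0.001,0]

```text
clock: 3.4
position: [0.5739, -0.0109, 0.187]
ee_rot: [0.495, 3.1, 0.001]
force: [-1.0, 0.0, 9.5]
width: 0.007
gripper_force: 5.2
```

Call:
arm_command:
  deltas: [0,0,0,0,0,-0.001,0,0,0,0,0,0,-0.001,0]

```text
clock: 3.6
position: [0.5747, -0.0111, 0.1868]
ee_rot: [0.495, 3.097, 0.001]
force: [1.0, -0.8, 15.6]
width: 0.003
gripper_force: 7.6
```

Call:
arm_command:
  deltas: [0,0,0,0,0,0.002,0,0,0,0,0,0,0.002,0]

```text
clock: 3.8
position: [0.5731, -0.0107, 0.1872]
ee_rot: [0.495, 3.101, 0.0]
force: [0.2, -1.2, 7.7]
width: 0.007
gripper_force: 3.7
```

Call:
arm_command:
  deltas: [0,0,0,-0.002,0.0006,0.0003,0,0,0,0,-0.004,0.0013,0.0003,0,0,0,0,-0.006,0.0019,0.0003,0,0,0,0,-0.008,0.0026,0.0003,0,0,0,0,-0.01,0.0032,0.0003,0,0,0,0,-0.012,0.0039,0.0003,0,0,0,0,-0.012,0.0039,0.0003,0,0,0,0,-0.012,0.0039,0.0003,0]

```text
clock: 4.6
position: [0.5608, -0.0067, 0.1872]
ee_rot: [0.495, 3.102, 0.0]
force: [0.9, -0.6, 5.5]
width: 0.007
gripper_force: 2.6
```

Moved 12.9 mm with 5–6 N. Lift and look.

Call:
arm_command:
  deltas: [0,0,0,0,0,0.02,0,0,0,0,0.024,-0.008,0.06,0,0,0,0,0.024,-0.008,0.06,0,0,0,0,0.024,-0.008,0.06,0,0,0,0,0.024,-0.008,0.06,0]

```text
clock: 5.1
position: [0.5836, -0.0144, 0.2458]
ee_rot: [-0.495, -3.1, 0.0]
force: [-0.0, 0.1, 0.4]
width: 0.0
gripper_force: 0.0
```

```bash
cat > look.py <<'E'
from h import *
import sys
n=sys.argv[1]
s=sensors.observe();print(s["clock"],s["position"],s["force"])
c=optics.calibration("wrist"); im=optics.get_image("wrist"); cv2.imwrite(f"pics/{n}.png",im); np.savez(n+".npz",**c)
u,v=proj(c,[.567,-.007,.165])[0].astype(int); print(u,v)
h=cv2.cvtColor(im,cv2.COLOR_BGR2HSV); H,S,V=[h[...,i].astype(int) for i in range(3)]
w=np.zeros(H.shape,bool); w[max(v-45,0):v+45,u-45:u+45]=1
for nm,m in(("white",w&(V>180)&(S<40)),("bar",w&(H>4)&(H<22)&(S>150)&(V>100))):
    k,l,st,ce=cv2.connectedComponentsWithStats(m.astype(np.uint8))
    for i in range(1,k):
        if st[i,4]>5: print(nm,st[i],onz(c,[ce[i]],.163 if nm=="white" else .165)[0])
cv2.imwrite(f"pics/{n}c.png",cv2.resize(im[max(v-60,0):v+60,u-80:u+80],None,fx=4,fy=4,interpolation=cv2.INTER_CUBIC))
E
python3 look.py w2
```

```text
5.1 [ 0.58358406 -0.01443609  0.24579626] [-0.03567792  0.11578784  0.4204838 ]
320 201
white [ 275  156   90   90 2172] [ 0.56963267 -0.01119308  0.163     ]
white [291 196  12  12  94] [ 0.56154659 -0.02485682  0.163     ]
white [339 196  12  12  84] [0.57304754 0.01070794 0.163     ]
bar [305 215  33   7 230] [ 0.57876316 -0.01058546  0.165     ]
```

View pics/w2c.png

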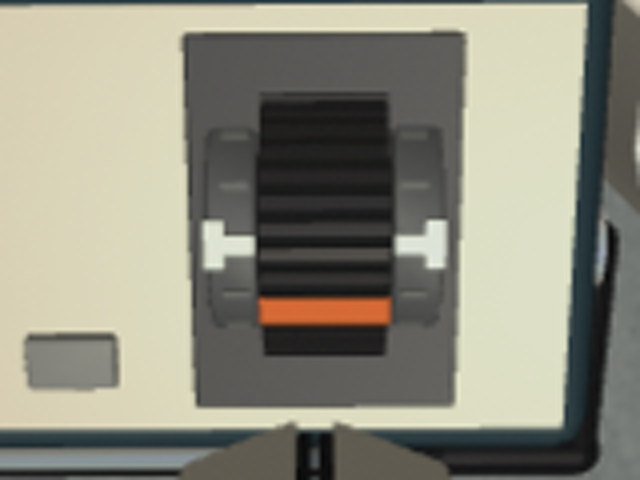

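The bar is one click behind the marks and the radio has not moved. Repeat the stroke.

Call:
arm_command:
  deltas: [0,0,0,-0.0105,0.0038,-0.045,0,0,0,0,-0.0105,0.0038,-0.054,0,0,0,0,-0.0105,0.0038,-0.059,0,0,0,0,-0.0105,0.0038,-0.059,0,0,0,0,-0.0105,0.0038,-0.059,0]

```text
clock: 5.65
position: [0.575, -0.0111, 0.1889]
ee_rot: [0.495, 3.101, 0.0]
force: [-0.0, -0.6, 1.1]
width: 0.004
gripper_force: 0.0
```

Call:
arm_command:
  deltas: [0,0,0,-0.001,0,-0.002,0,0,0,0,-0.001,0,-0.002,0,0,0,0,-0.001,0,-0.002,0]

```text
clock: 5.95
position: [0.5743, -0.011, 0.1872]
ee_rot: [0.495, 3.1, 0.001]
force: [0.2, -0.4, 5.1]
width: 0.002
gripper_force: 2.5
```

Call:
arm_command:
  deltas: [0,0,0,-0.002,0.0006,0,0,0,0,0,-0.004,0.0013,0,0,0,0,0,-0.006,0.0019,0,0,0,0,0,-0.008,0.0026,0,0,0,0,0,-0.01,0.0032,0,0,0,0,0,-0.012,0.0039,0,0,0,0,0,-0.012,0.0039,0,0,0,0,0,-0.012,0.0039,0,0]

```text
clock: 6.75
position: [0.5621, -0.0071, 0.1872]
ee_rot: [0.495, 3.1, 0.001]
force: [0.6, -0.9, 6.7]
width: 0.011
gripper_force: 3.2
```

Call:
arm_command:
  deltas: [0,0,0,0,0,0.02,0,0,0,0,0.024,-0.008,0.06,0,0,0,0,0.024,-0.008,0.06,0,0,0,0,0.024,-0.008,0.06,0,0,0,0,0.024,-0.008,0.06,0]

```text
clock: 7.25
position: [0.5844, -0.0148, 0.2453]
ee_rot: [-0.495, -3.101, -0.0]
force: [0.3, -0.2, -0.0]
width: 0.003
gripper_force: 0.0
```

```bash
python3 look.py w3
```

```text
7.25 [ 0.58440366 -0.01479195  0.24525157] [ 0.30651375 -0.21649711 -0.04086417]
320 200
white [ 275  155   90   90 2150] [ 0.56962274 -0.01151251  0.163     ]
white [291 195  12  12  90] [ 0.56147136 -0.02493806  0.163     ]
white [339 195  13  12  88] [0.57297093 0.01091803 0.163     ]
bar [304 199  34   8 269] [ 0.56803295 -0.00754769  0.165     ]
```

View pics/w3c.png

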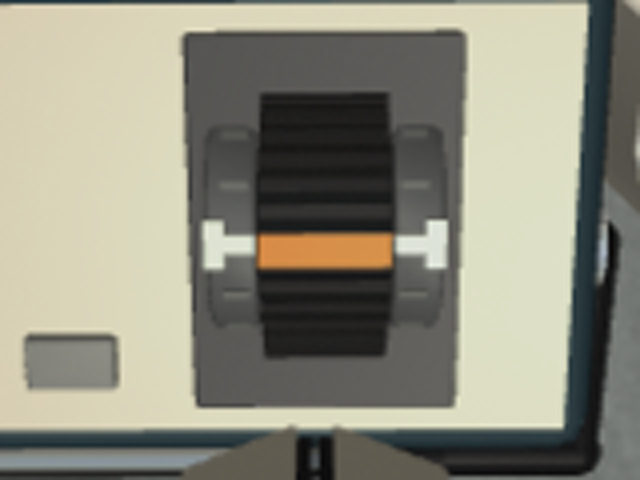

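The bar is in line with the white marks. Now the button.

Call:
arm_command:
  deltas: [0,0,0,-0.03,-0.038,0,0,0,0,0,-0.0635,-0.077,0,0,0,0,0,-0.0635,-0.077,-0.03,0,0,0,0,-0.0635,-0.077,-0.055,0,0,0,0,-0.0635,-0.077,-0.057,0,0,0,0,-0.0635,-0.077,-0.057,0,0,0,0,-0.0635,-0.077,-0.057,0]

```text
clock: 8.0
position: [0.5223, -0.0918, 0.1898]
ee_rot: [0.494, 3.102, 0.0]
force: [0.7, 0.4, 0.5]
width: 0.004
gripper_force: 0.0
```

Call:
arm_command:
  deltas: [0,0,0,-0.001,0,-0.005,0,0,0,0,-0.001,0,-0.009,0,0,0,0,-0.001,0,-0.011,0,0,0,0,-0.001,0,-0.011,0]

```text
clock: 8.4
position: [0.5213, -0.0919, 0.1782]
ee_rot: [0.495, 3.101, 0.0]
force: [1.1, 0.2, 2.8]
width: 0.005
gripper_force: 1.7
```

Call:
arm_command:
  deltas: [0,0,0,0,0,-0.001,0,0,0,0,0,0,-0.0023,0,0,0,0,0,0,-0.0023,0,0,0,0,0,0,-0.0023,0]

```text
clock: 8.8
position: [0.5213, -0.092, 0.177]
ee_rot: [0.495, 3.101, 0.001]
force: [-2.6, 1.9, 16.2]
width: 0.006
gripper_force: 8.0
```

Hard stop reached (z stalled, 16 N). Release, lift clear and check.

Call:
arm_command:
  deltas: [0,0,0,0,0,0.005,0,0,0,0,0,0,0.015,0,0,0,0,0,0,0.06,0,0,0,0,0.06,0.07,0.09,0,0,0,0,0.04,0.07,0.15,0,0,0,0,0,0.08,0.2,0,0,0,0,0,0.08,0.2,0,0,0,0,0,0.08,0.2,0,0,0,0,0,0.08,0.2,0]

```text
clock: 9.7
position: [0.5205, -0.012, 0.3765]
ee_rot: [0.494, 3.101, 0.001]
force: [0.7, 0.6, -0.8]
width: 0.006
gripper_force: 0.0
```

```bash
python3 look.py w4; python3 - <<'E'
from h import *
im=cv2.imread("pics/w4.png"); cv2.imwrite("pics/w4d.png",im[60:290])
a=cv2.imread("pics/top0.png")
E
```

```text
9.7 [ 0.52046789 -0.01199238  0.3764579 ] [ 0.72435112  0.60136217 -0.82287413]
334 221
white [ 289  184   86   66 2794] [ 0.55814511 -0.00968585  0.163     ]
white [316 218   8   7  36] [ 0.56174816 -0.02447846  0.163     ]
white [346 218   7   7  33] [0.57325498 0.01064562 0.163     ]
white [314 247   9   2  17] [ 0.59420708 -0.03563811  0.163     ]
bar [325 220  20   5  99] [ 0.56810325 -0.00695011  0.165     ]
```

View pics/w4d.png

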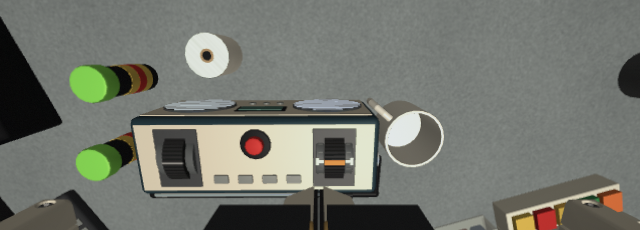

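The bar sits in line with the marks at (334,162) and the red button is up at (254,146). The radio, tubes, roll and mug are unmoved, and the arm is clear.

```bash
python3 -c "
from cell import arm
print(arm.sign_off())"
```

```text
the job is handed in; nothing more can be done
None
```

I rolled the volume wheel two clicks to the front until its bar sat in line with the white mark. I then pressed the power button to its stop and let it come back up. In the last picture the radio and the things near it are where they were, and the job was handed in at about 10 s; while I was finding contact on the wheel, the press briefly reached about 16 N, above the suggested 4–8 N.

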